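# Run the stylus along the open plate joint

## Robot

A 6-joint arm with a two-finger parallel gripper is mounted at the origin on the work surface. World frame = base frame: x ahead of the robot, y to its left, z up, the work surface at z = 0. Lengths are in mm, angles in rad, forces in N, time in s.
With the tool pointing down it reaches from about 375 to 900 mm from the base axis. Payload 3.1 kg.
Tool frame: the origin (TCP) lies between the finger pads; the fingertips stand 8 mm ahead of it and the grasp point (between the pads) lies 11 mm behind it; z points along the fingers, y is the direction in which the jaws open and shut (so a half turn about z gives the same grasp; the last joint's range is limited). The gripper opens to 85 mm and grips with 20 to 120 N. Pads are 22 mm wide; open, the fingers measure 114 mm over their backs; the gripper's body (76 mm by 85 mm) begins 54 mm behind the grasp point. The pads swing forward as they close: fully open they stand 13 mm farther back than shut.
Start: joints at [1.119, 0.527, 1.433, -0, 1.181, -0.178], TCP at [168.353, 601.876, 239.31] pointing down, gripper open.
Joint ranges: [-3.08, 3.08], [-0.75, 2.2], [0.22, 2.44], [-1.43, 4.57], [0, 2.65], [-2.85, 2.85]. Speed limits (rad/s): [2.79, 2.79, 3.14, 3.14, 3.14, 3.14].

## Interface

Orientations are given as [roll, pitch, yaw] about the fixed x, y, z axes, in that order (R = Rz(yaw) Ry(pitch) Rx(roll)).
In Python, from station import r, planner, sensors, eyes gives the robot as it stands. Calls block until the motion is done:
- r.movep(position, orientation): joint-space move of the TCP to a pose.
- r.movel(position, ori=None, v=150, contact_N=None): straight line of the TCP; ori=None keeps the orientation; v is the mean speed in mm/s. With contact_N (N) it stops when the force on the tool has changed by that much, and returns True; else False.
- r.goto_joints(angles): joint-space move.
- r.let_go() and r.gripper_close(strength=None): open the fingers fully, or close them until they stop; strength is the grip in N (None keeps the last).
- r.pause(seconds).
- planner.ik(position, orientation): joint angles nearest the present ones, or None.
- sensors.state(): the state.
- eyes.snapshot(name): name is "scene" or "top" or "wrist"; returns a dict with "frame" (420x560x3 uint8, red, green, blue), "fx", "fy", "cx", "cy" (pixels), "R" (3x3) and "t" (3): a world point X has camera coordinates R X + t; the wrist camera has in their place "T_tool_cam" (4x4, takes a point from camera to tool coordinates, whose origin is the TCP and whose axes are the flange's). Camera axes: x right, y down, z forward; pixel columns grow to the right and rows downward; lengths in mm; the calibration is good to about 2 mm. A picture is of the moment at which its call begins: read the wrist's pose just before it. There is no depth.
A pose or a line that the arm cannot do raises r.Unreachable and nothing moves.
- r.job_done(): hands the job in, once; it reports no verdict.
The state is a dict: "time": time; "joint_pos": joint angles; "joint_velocities": joint speeds; "effort": joint torques, N m; "position": TCP position; "eef_rot": TCP orientation; "force": force on the tool from outside, world axes, zero at the start; "moment": the same for the moment, N m; "gripper_width": finger opening in mm.
Only numpy, scipy, OpenCV 4.12 (cv2) and the standard library are available. Lean on these libraries where they do the work, as an engineer would, in place of code of your own. Each camera call takes 0.05 s, during which the arm holds its last target.

## Task

Take the long stylus out of its holder block, set its tip down into the open end (the end nearest the robot) of the open V-shaped joint between the two thick steel plates, and guide it slowly, no faster than about 5 cm a second, all the way along the joint to the stop block at the far end, without the tip coming up out of the joint on the way. Then lift it straight out at that end, put it back upright and fully seated in the holder block it came from, and let go. The similar plate pair whose joint is already welded over needs no checking.

Things in the scene. Friction and masses are not known exactly. Their poses are not given: they have to be found in the camera images.
- stylus: Loose stylus, 0.2 kg, upright in its holder block (a shorter ball-headed gauge in another block is not it). Top down: round black handle 26 mm thick, 70 long; steel flange 44 mm across, 6 thick; tapered shank 55 long, 22 mm thick at the flange, 8 at the tip. Origin: handle's centre on the axis, 35 mm below the top, 41 above the flange's underside. z: up its axis; round, yaw is free.
- stylus_tip (a point): The stylus's tip: the point on its axis at the very end of the shank, 96 mm below the handle's centre.
- seam (a point): Middle of the open joint, on its centre line, level with the plates' top, 30 mm above the bench. Fixed: two steel plates, 160 mm long, 136 wide together, stop block across the far end. x: along the joint, from the open end near the robot (-80 mm) to the stop's face (+70; it stands 8 above the plates); y across; z up. Straight V groove 40 mm wide at the top, 16 at the bottom, 24 deep.
- holder_hole0 (a point): Centre of the mouth of the hole in the stylus's holder block, level with the block's top, 70 mm above the bench; z up. Fixed aluminium block 64 x 64 x 70 mm high; round upright through hole 31 mm wide. Seated, the stylus's flange lies flat on the block's top, the handle's centre 41 mm above this point.
Not all that is in view belongs to the job. Leave any green or pink look-alike of the stylus alone.

How it is judged (in metres and radians):
On the way, in this order (a step that is already met when the one before it is completed fails the run):
1. the tip is down in the joint at its open end (within 30 mm of that end) (z of stylus_tip in the frame of seam between -0.03 and -0.004 m and y of stylus_tip in the frame of seam between -0.015 and 0.015 m and x of stylus_tip in the frame of seam between -0.095 and -0.05 m), for 0.1 s.
2. the tip has been guided along the first part of the joint (z of stylus_tip in the frame of seam between -0.03 and -0.004 m and y of stylus_tip in the frame of seam between -0.015 and 0.015 m and x of stylus_tip in the frame of seam between -0.035 and -0.01 m), for 0.1 s.
3. the tip has passed the middle of the joint (z of stylus_tip in the frame of seam between -0.03 and -0.004 m and y of stylus_tip in the frame of seam between -0.015 and 0.015 m and x of stylus_tip in the frame of seam between -0.01 and 0.02 m), for 0.1 s.
4. the tip has passed three quarters of the joint (z of stylus_tip in the frame of seam between -0.03 and -0.004 m and y of stylus_tip in the frame of seam between -0.015 and 0.015 m and x of stylus_tip in the frame of seam between 0.02 and 0.045 m), for 0.1 s.
5. the tip is in the joint within 20 mm of the stop block (z of stylus_tip in the frame of seam between -0.03 and -0.004 m and y of stylus_tip in the frame of seam between -0.015 and 0.015 m and x of stylus_tip in the frame of seam between 0.05 and 0.08 m), for 0.1 s.
At the end, for the whole second after the job is handed in: The stylus stands at rest in its own holder block, released: handle's centre within 10 mm of the hole's axis and 34 to 48 mm above the block's top, upright within 10 degrees (horizontal distance between stylus and holder_hole0 below 0.01 m and z of stylus in the frame of holder_hole0 between 0.034 and 0.048 m and angle between stylus's own z axis and vertical below 0.17 rad and linear speed of stylus below 0.02 m/s); the robot touches nothing.
It fails at once if the stylus moves faster than 0.12 m/s while its tip is in the joint more than 30 mm from either end of the plates (z of stylus_tip in the frame of seam between -0.03 and -0.004 m and y of stylus_tip in the frame of seam between -0.015 and 0.015 m and x of stylus_tip in the frame of seam between -0.045 and 0.045 m and linear speed of stylus above 0.12 m/s).
It fails at once if the tip comes up out of the joint part-way along, or is carried less than 15 mm above the middle part of the joint (x of stylus_tip in the frame of seam between -0.04 and 0.04 m and y of stylus_tip in the frame of seam between -0.025 and 0.025 m and z of stylus_tip in the frame of seam between 0.002 and 0.015 m).
It also fails if it takes over 58 s, if anything falls off the work surface, if the arm or the gripper's body presses on something with over 40 N, if the wrist force passes 120 N, or if a joint passes its speed limit or range.

## Working session

There is one attempt and no reset: what is moved stays moved. The work goes in short steps, each a Python script; the robot and the scene stay as the last script left them, time stands still between calls to the robot, and variables do not carry over. Pictures are saved under pics/ and viewed, and the job is handed in when it is done.

```bash
ls; mkdir -p pics; python3 - <<'E'
from station import r, planner, sensors, eyes
import cv2,pickle
s=sensors.state();print(s)
d={}
for n in("scene","top","wrist"):
    d[n]=eyes.snapshot(n);cv2.imwrite(f"pics/{n}0.png",d[n]["frame"][:,:,::-1])
    print(n,{k:v for k,v in d[n].items() if k!="frame"})
pickle.dump((s,d),open("s0.pkl","wb"))
E
```

```text
pics
{'time': 0.0, 'joint_pos': array([ 1.11950236e+00,  5.28463675e-01,  1.43390588e+00, -1.05930539e-05,
        1.18143317e+00, -1.78486605e-01]), 'joint_velocities': array([ 0.00058672, -0.00091934, -0.00161487,  0.00074995, -0.00204782,
       -0.00168167]), 'effort': array([-4.68570979e-04, -4.42345583e+01, -1.78026706e+01, -1.34018023e-04,
        8.36914434e-03,  1.51897763e-05]), 'position': array([168.04884713, 601.24587973, 238.33401553]), 'eef_rot': array([-3.13941595e+00, -3.82742302e-04,  2.86878890e+00]), 'force': array([-0.36480761,  0.78010787,  0.13412573]), 'moment': array([0.0442058 , 0.02178416, 0.01044023]), 'gripper_width': 85.4776706723761}
scene {'fx': 443.26697693433823, 'fy': 443.26697693433823, 'cx': 281.1679664040108, 'cy': 212.55697142302023, 'R': array([[-0.70976434,  0.70434476,  0.0115346 ],
       [ 0.57574728,  0.58945651, -0.56661812],
       [-0.40589365, -0.39552433, -0.82389978]]), 't': array([ 377.66678553, -245.59376993, 1174.7412466 ])}
top {'fx': 446.2472910879399, 'fy': 446.2472910879399, 'cx': 275.1252143606823, 'cy': 206.2295938987062, 'R': array([[-0.01513678, -0.9997252 , -0.01789986],
       [-0.98602369,  0.0178951 , -0.16564132],
       [ 0.16591612,  0.01514241, -0.9860236 ]]), 't': array([  4.92108614, 538.89501474, 813.50922702])}
wrist {'fx': 342.1877171536223, 'fy': 342.1877171536223, 'cx': 280.773337342194, 'cy': 209.9298592325596, 'T_tool_cam': array([[-3.58334661e-04, -9.64490926e-01, -2.64115743e-01,
         6.44658016e+01],
       [ 9.99999936e-01, -3.41125679e-04, -1.11019570e-04,
        -7.73643832e-01],
       [ 1.69807061e-05, -2.64115766e-01,  9.64490986e-01,
        -1.35530083e+02],
       [ 0.00000000e+00,  0.00000000e+00,  0.00000000e+00,
         1.00000000e+00]])}
```

View pics/scene0.png

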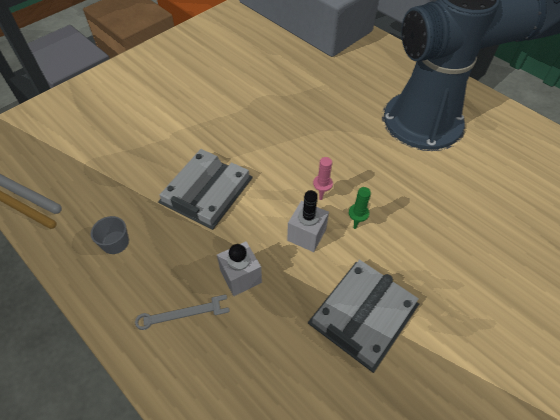

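View pics/top0.png

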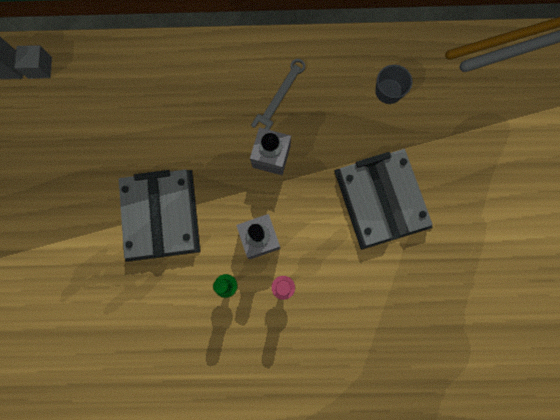

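View pics/wrist0.png

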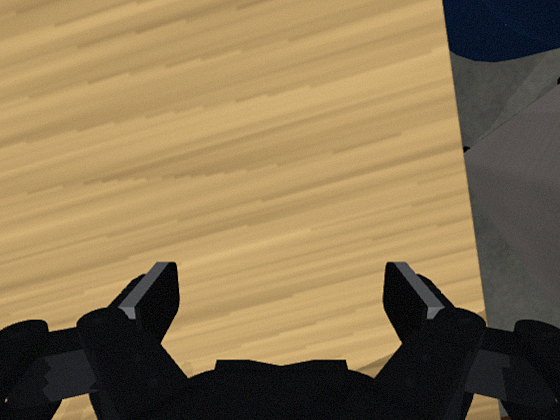

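```bash
python3 - <<'E'
import cv2,numpy as np
s=cv2.imread("pics/scene0.png");t=cv2.imread("pics/top0.png")
f=lambda im,x,y,w,h:cv2.resize(im[y:y+h,x:x+w],(400,300),interpolation=cv2.INTER_CUBIC)
o=np.vstack([np.hstack([f(s,150,140,120,90),f(s,200,170,160,120)]),np.hstack([f(t,320,140,120,90),f(t,220,120,180*4//6,90*1+45-45)])])
cv2.imwrite("pics/crop1.png",o)
cv2.imwrite("pics/crop2.png",np.hstack([f(t,100,160,120,90),f(t,200,205,100,75)]))
E
```

```text
(no output)
```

View pics/crop1.png

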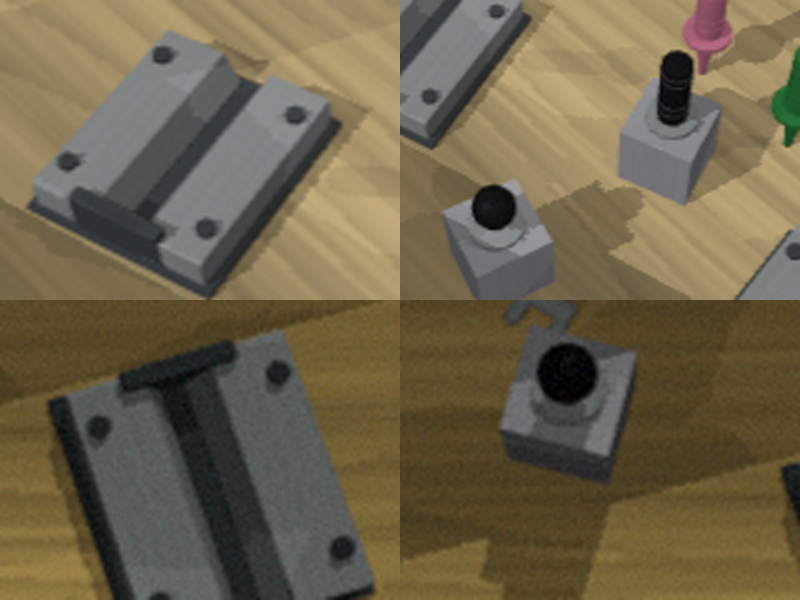

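View pics/crop2.png

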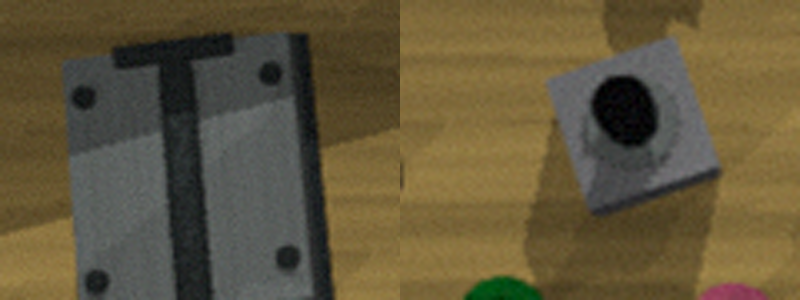

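```bash
cat > h.py <<'E'
import numpy as np,cv2,pickle
from scipy.spatial.transform import Rotation as Ro
def pose(c,s=None):
    "camera: R_wc, origin in world"
    if "R" in c:
        R=np.array(c["R"]).T; return R,-R@np.array(c["t"])
    Rt=Ro.from_euler("xyz",s["eef_rot"]).as_matrix();T=c["T_tool_cam"]
    return Rt@T[:3,:3], Rt@T[:3,3]+s["position"]
def ray(c,uv,s=None):
    R,o=pose(c,s);u,v=uv
    d=R@np.array([(u-c["cx"])/c["fx"],(v-c["cy"])/c["fy"],1.]);return o,d/np.linalg.norm(d)
def onz(c,uv,z,s=None):
    o,d=ray(c,uv,s);return o+d*(z-o[2])/d[2]
def tri(rays):
    A=0;b=0
    for o,d in rays:
        P=np.eye(3)-np.outer(d,d);A=A+P;b=b+P@o
    x=np.linalg.solve(A,b);return x,[np.linalg.norm((np.eye(3)-np.outer(d,d))@(x-o)) for o,d in rays]
def proj(c,X,s=None):
    R,o=pose(c,s);p=R.T@(np.array(X)-o);return np.array([c["cx"]+c["fx"]*p[0]/p[2],c["cy"]+c["fy"]*p[1]/p[2]])
E
python3 - <<'E'
from h import *
s,d=pickle.load(open("s0.pkl","rb"))
T,S=d["top"],d["scene"]
# handle top ends: top view px, scene px
x,e=tri([ray(T,(256,231)),ray(S,(311,194))]);print("handle top",x,e)
# plates corners bolts  crop->full (0.3 px per)
def c(p):return (320+p[0]*.3,140+(p[1])*.3)
for p in [(98,127),(278,72),(342,248)]:print("bolt",onz(T,c(p),30))
a=onz(T,c((183,90)),30)
# block top corners, crop2 right: origin 200,205 scale .25
print("block",[onz(T,(200+(u-400)*.25,205+v*.25),70).round(1) for u,v in[(548,78),(672,38),(718,170),(594,208)]])
g=cv2.cvtColor(T["frame"],cv2.COLOR_RGB2HSV)
# plate top mask
m=cv2.inRange(g,(0,0,70),(180,60,255));cv2.imwrite("pics/m.png",m)
E
```

```text
handle top [480.47491924  27.02599212 145.57494451] [np.float64(0.21515357689114786), np.float64(0.21515357689131748)]
bolt [ 595.03100945 -151.19488217   30.        ]
bolt [ 626.44532715 -259.26007946   30.        ]
bolt [ 520.15838978 -289.71127804   30.        ]
block [array([501.6,  66.9,  70. ]), array([519.3,   9.1,  70. ]), array([457.6, -11.3,  70. ]), array([441.2,  45.8,  70. ])]
```

View pics/m.png

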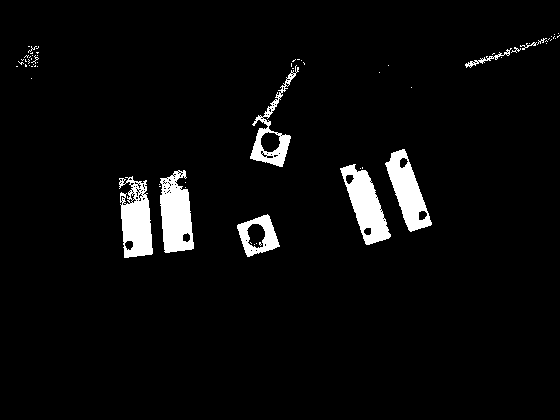

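```bash
python3 - <<'E'
from h import *
from station import planner
s,d=pickle.load(open("s0.pkl","rb"))
T,S=d["top"],d["scene"]
g=cv2.cvtColor(T["frame"],cv2.COLOR_RGB2HSV)
m=cv2.inRange(g,(0,0,70),(180,60,255))
def reg(x0,y0,x1,y1,z):
    k=np.zeros_like(m);k[y0:y1,x0:x1]=m[y0:y1,x0:x1]
    k=cv2.morphologyEx(k,cv2.MORPH_OPEN,np.ones((3,3)))
    v,u=np.nonzero(k)
    P=np.array([onz(T,(a,b),z)[:2] for a,b in zip(u,v)],np.float32)
    rc=cv2.minAreaRect(P);return rc
print("block",reg(235,210,285,260,70))
L=reg(335,140,388,250,30);Rr=reg(385,140,440,240,30);print("L",L);print("R",Rr);print("both",reg(335,140,440,250,30))
for n,(a,b) in {"green":((225,285),(363,192)),"pink":((283,287),(325,161))}.items():
    print(n,tri([ray(T,a),ray(S,b)]))
for p in [(480,27,105),(490,-240,105),(620,-204,105),(500,-220,300)]:
    for y in (0.28,np.pi+.28,-np.pi/2,np.pi/2):
        q=planner.ik(p,[np.pi,0,y]);print(p,round(y,2),None if q is None else np.round(q,2))
E
```

```text
block ((480.8250427246094, 28.707706451416016), (65.22206115722656, 63.67633056640625), 18.213544845581055)
L ((546.5393676757812, -179.6584930419922), (159.8487548828125, 52.397274017333984), 15.772622108459473)
R ((563.8251953125, -238.96337890625), (159.7203369140625, 95.4828109741211), 15.93202018737793)
both ((558.082763671875, -219.50091552734375), (159.83822631835938, 135.97433471679688), 16.041458129882812)
green (array([390.46361436,  83.64053931, 122.78654387]), [np.float64(1.9455043274470079), np.float64(1.9455043274470347)])
pink (array([387.54899349, -17.41813182, 130.23660388]), [np.float64(1.156878095494771), np.float64(1.1568780954947109)])
(480, 27, 105) 0.28 [-0.18  0.56  1.91 -0.    0.67  1.11]
(480, 27, 105) 3.42 [-0.18  0.56  1.91  0.    0.67 -2.03]
(480, 27, 105) -1.57 None
(480, 27, 105) 1.57 [-0.18  0.56  1.91 -0.    0.67 -0.18]
(490, -240, 105) 0.28 [-0.66  0.62  1.75 -0.    0.78  0.63]
(490, -240, 105) 3.42 [-0.66  0.62  1.75  0.    0.78 -2.51]
(490, -240, 105) -1.57 [-0.66  0.62  1.75 -0.    0.78  2.48]
(490, -240, 105) 1.57 [-0.66  0.62  1.75  0.    0.78 -0.66]
(620, -204, 105) 0.28 [-0.49  0.73  1.46 -0.    0.95  0.8 ]
(620, -204, 105) 3.42 [-0.49  0.73  1.46  0.    0.95 -2.34]
(620, -204, 105) -1.57 [-0.49  0.73  1.46 -0.    0.95  2.65]
(620, -204, 105) 1.57 [-0.49  0.73  1.46  0.    0.95 -0.49]
(500, -220, 300) 0.28 [-0.62  0.35  1.56 -0.    1.23  0.67]
(500, -220, 300) 3.42 [-0.62  0.35  1.56  0.    1.23 -2.47]
(500, -220, 300) -1.57 [-0.62  0.35  1.56 -0.    1.23  2.52]
(500, -220, 300) 1.57 [-0.62  0.35  1.56  0.    1.23 -0.62]
```

```bash
python3 - <<'E'
from h import *
from station import r,planner,sensors,eyes
D=[]
for n,p in (("hold",(480,28,245)),("seam",(545,-223,200))):
    r.movep(p,[np.pi,0,.28]); r.pause(.15)
    s=sensors.state();w=eyes.snapshot("wrist");D.append((s,w));print(s["time"],s["position"],s["eef_rot"],s["joint_pos"].round(2))
    cv2.imwrite(f"pics/w_{n}.png",w["frame"][:,:,::-1])
pickle.dump(D,open("w.pkl","wb"))
E
```

```text
2.625 [480.01983206  28.65207504 244.97291061] [-3.14152519e+00  5.30729340e-06  2.81372540e-01] [-0.17  0.33  1.78  0.    1.04  1.12]
3.85 [ 545.0501155  -221.134565    200.51183526] [-3.14143904e+00 -2.17436427e-04  2.82296946e-01] [-0.58  0.52  1.57  0.    1.05  0.71]
```

View pics/w_hold.png

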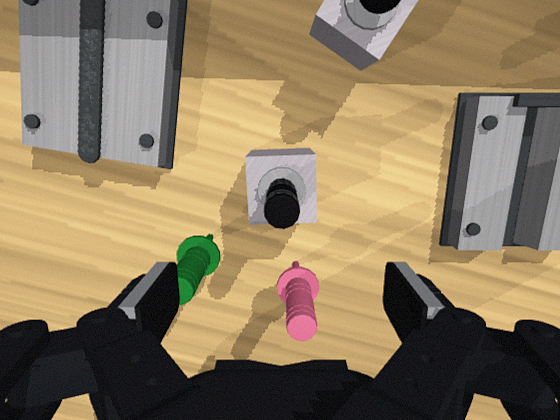

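View pics/w_seam.png

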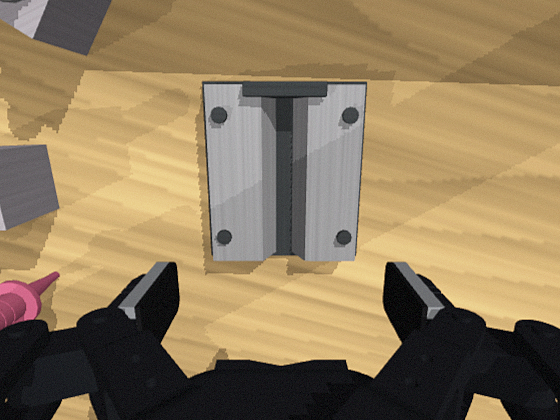

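The holder picture shows the stylus handle top at about (281,211), in a block with corners (247,155)-(316,222). The seam picture shows an open V groove from (284,97) at the stop to (284,258), with bolts at (219,116), (350,116), (224,237) and (344,237).

```bash
python3 - <<'E'
from h import *
D=pickle.load(open("w.pkl","rb"));s,w=D[1]
P=[onz(w,p,30,s)[:2] for p in [(219,116),(350,116),(344,237),(224,237)]]
print(np.round(P,1),np.mean(P,0), np.arctan2(*((P[0]-P[3]+P[1]-P[2])[::-1])))
c=(P[0]-P[2]);print("corners mid",[onz(w,p,30,s)[:2].round(1) for p in [(211,261),(355,261)]], "groove top edges near", [onz(w,p,30,s)[:2].round(1) for p in [(263,261),(306,261),(264,97),(306,97)]])
s,w=D[0]
print("htop",onz(w,(281,211),146,s),"block",[onz(w,p,70,s)[:2].round(1) for p in [(247,156),(316,155),(316,222),(248,223)]])
E
```

```text
[[ 596.8 -152.6]
 [ 628.3 -261.2]
 [ 522.2 -292. ]
 [ 490.7 -182.9]] [ 559.49716265 -222.19720865] 0.2804836144300332
corners mid [array([ 463.4, -176.7]), array([ 502. , -310.2])] groove top edges near [array([ 477.3, -224.9]), array([ 488.8, -264.7]), array([ 622.6, -185.8]), array([ 632.6, -220.1])]
htop [483.74425659  27.66992887 146.        ] block [array([504.8,  65.5]), array([522.9,   6. ]), array([462.7, -13.1]), array([443.9,  48.6])]
```

```bash
python3 - <<'E'
from h import *
from station import r,planner,sensors,eyes
O=[np.pi,0,.28]
r.movep((482,27.3,200),O)
r.movel((482,27.3,103),v=120); r.pause(.2)
s=sensors.state();print(s["time"],s["position"],s["force"])
r.gripper_close(60); r.pause(.3)
s=sensors.state();print(s["time"],s["position"],s["force"],s["gripper_width"])
r.movel((482,27.3,185),v=80);r.pause(.3)
s=sensors.state();print(s["time"],s["position"],s["force"],s["gripper_width"])
D={"s":s}
for n in("scene","top","wrist"):
    D[n]=w=eyes.snapshot(n);cv2.imwrite(f"pics/g_{n}.png",w["frame"][:,:,::-1])
pickle.dump(D,open("g.pkl","wb"))
E
python3 - <<'E'
import cv2,numpy as np
a=cv2.imread("pics/g_scene.png")[110:260,220:420]
b=cv2.imread("pics/g_wrist.png")
cv2.imwrite("pics/g.png",np.hstack([cv2.resize(a,(400,300)),cv2.resize(b,(400,300))]))
E
```

```text
6.0667 [482.501539    27.22532623 103.69742277] [ 0.84549918 -0.09984339  0.84057677]
6.95 [481.96843655  27.35702046 103.17039885] [-1.81946963  0.29383406  4.23218043] 24.8643740328371
8.425 [481.833875    27.33092497 184.67137835] [-0.07858705  0.11620551 -1.03851714] 24.494484338310706
```

View pics/g.png

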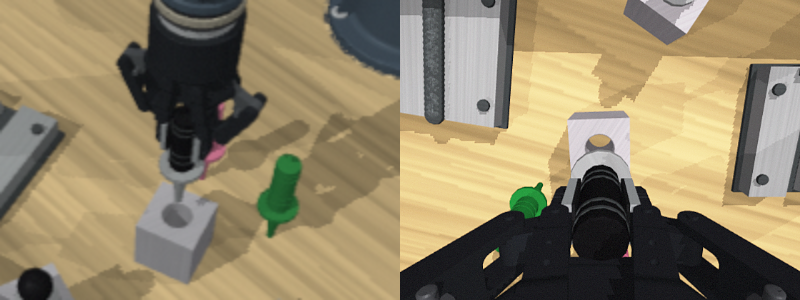

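```bash
python3 - <<'E'
import cv2,numpy as np
a=cv2.imread("pics/g_scene.png")[170:260,270:350]
b=cv2.imread("pics/g_wrist.png")[140:290,210:350]
cv2.imwrite("pics/g2.png",np.hstack([cv2.resize(a,(400,450),interpolation=2),cv2.resize(b,(400,450),interpolation=2)]))
E
```

```text
(no output)
```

View pics/g2.png

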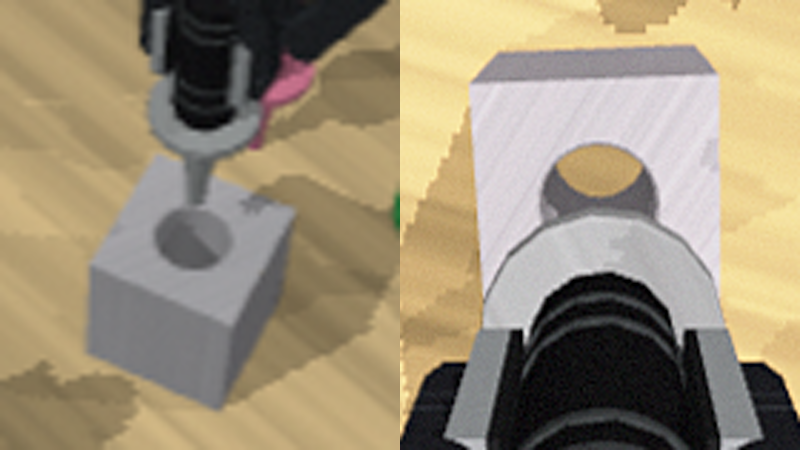

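```bash
python3 - <<'E'
from h import *
d=pickle.load(open("g.pkl","rb"));S=d["scene"]
print("tip",onz(S,(309,210),97),onz(S,(309,210),95));print("hole",onz(S,(308.6,217.8),70));print("flange",onz(S,(270+205/5,170+118/5),155))
E
```

```text
tip [483.71776699  28.73702011  97.        ] [482.61086147  27.87180032  95.        ]
hole [483.58706134  29.83206406  70.        ]
flange [485.54198894  30.60105202 155.        ]
```

```bash
python3 - <<'E'
from h import *
from station import r,planner,sensors,eyes
c=np.array([558.8,-221]);y=.281;u=np.array([np.cos(y),np.sin(y)])
a=c-68*u
r.movel((*a,185),v=150);r.movel((*a,135),v=100);r.pause(.3)
D={"s":sensors.state()}
print(D["s"]["time"],D["s"]["position"],D["s"]["force"])
for n in("scene","top","wrist"):
    D[n]=w=eyes.snapshot(n)
pickle.dump(D,open("k.pkl","wb"))
f=lambda im,x,y,w,h:cv2.resize(im[y:y+h,x:x+w,::-1],(400,450),interpolation=2)
cv2.imwrite("pics/k.png",np.hstack([f(D["scene"]["frame"],170,120,120,135),f(D["wrist"]["frame"],210,60,160,180)]))
E
```

```text
11.4583 [ 493.75146482 -240.07762025  135.61950199] [ 0.76413326  0.05730088 -1.50853963]
```

View pics/k.png

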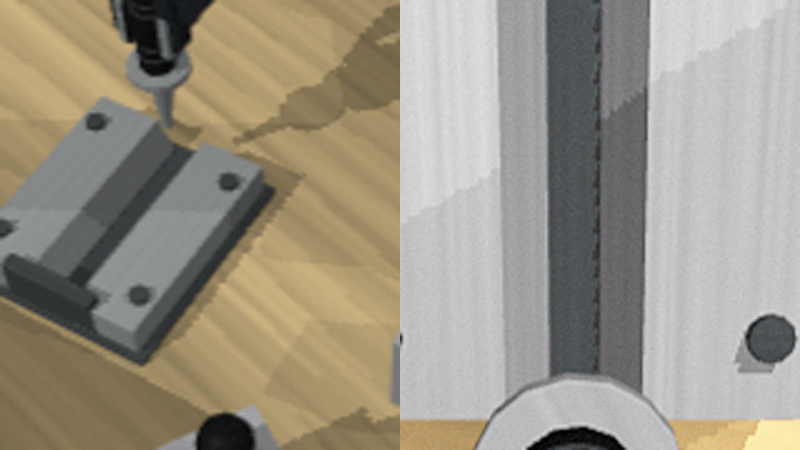

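```bash
python3 - <<'E'
from h import *
d=pickle.load(open("k.pkl","rb"));S=d["scene"]
c=np.array([558.8,-221]);y=.281;u=np.array([np.cos(y),np.sin(y)]);v=np.array([-u[1],u[0]])
def q(p,z):
    x=onz(S,(170+p[0]*.3,120+p[1]*.3),z)[:2];return x.round(1),((x-c)@u).round(1),((x-c)@v).round(1)
print("tip",q((168,125),47.5))
for p in[(158,124),(197,148),(95,121),(229,181),(139,295)]:print(q(p,30))
w=d["wrist"];s=d["s"]
for p in[(500,370),(640,370),(502,0),(650,0)]:
    x=onz(w,(210+(p[0]-400)*.4,60+p[1]*.4),30,s)[:2];print("w",((x-c)@u).round(1),((x-c)@v).round(1))
E
```

```text
tip (array([ 495.2, -238.2]), np.float64(-65.9), np.float64(1.1))
(array([ 490.9, -257. ]), np.float64(-75.2), np.float64(-15.7))
(array([ 485.7, -220.7]), np.float64(-70.1), np.float64(20.6))
(array([ 521.2, -290.4]), np.float64(-55.4), np.float64(-56.2))
(array([ 489.6, -182.6]), np.float64(-55.9), np.float64(56.1))
(array([ 595.9, -151.6]), np.float64(54.9), np.float64(56.4))
w -63.9 20.2
w -64.0 -20.6
w 36.0 17.2
w 35.9 -21.5
```

The tip at scene pixel (220,158) measures about 1 mm off the joint's centre line, at x = -66. The bolts come out symmetric at ±55 and ±56, so the frame is confirmed.

```bash
python3 - <<'E'
from h import *
from station import r,planner,sensors,eyes
c=np.array([558.8,-221]);y=.281;u=np.array([np.cos(y),np.sin(y)])
a=c-67*u
hit=r.movel((*a,103.5),v=40,contact_N=8);r.pause(.3)
s=sensors.state();print(hit,s["time"],s["position"],s["force"],s["gripper_width"])
D={}
for n in("scene","wrist"): D[n]=eyes.snapshot(n)
f=lambda im,x,y,w,h:cv2.resize(im[y:y+h,x:x+w,::-1],(400,450),interpolation=2)
cv2.imwrite("pics/d.png",np.hstack([f(D["scene"]["frame"],170,120,120,135),f(D["wrist"]["frame"],210,60,160,180)]))
E
```

```text
False 12.85 [ 494.53346593 -239.66573582  103.73414377] [-0.39268838  0.64219427 -1.46952366] 24.730601503745845
```

View pics/d.png

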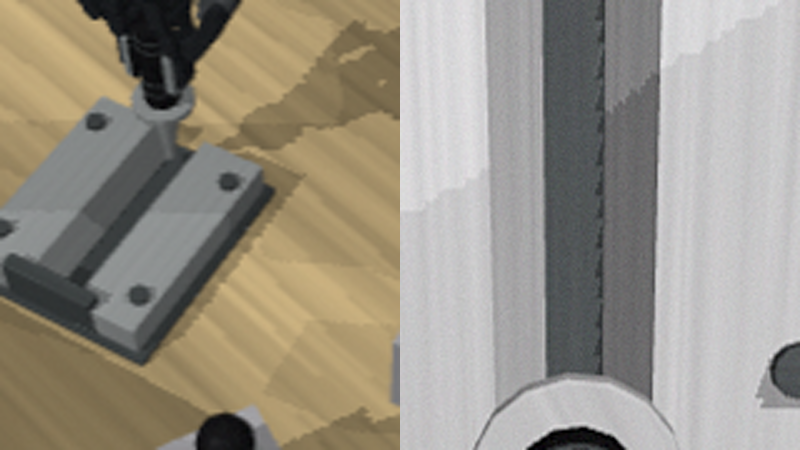

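The tip is in the groove near (221,166) in the scene image, at the open end, with no contact force. I'll guide it along.

```bash
python3 - <<'E'
from h import *
from station import r,planner,sensors,eyes
c=np.array([558.8,-221]);y=.281;u=np.array([np.cos(y),np.sin(y)])
b=c+58*u
hit=r.movel((*b,103.5),v=25,contact_N=12);r.pause(.3)
s=sensors.state();print(hit,s["time"],s["position"],(s["position"][:2]-c)@u,s["force"],s["gripper_width"])
w=eyes.snapshot("scene")
f=lambda im,x,y,w,h:cv2.resize(im[y:y+h,x:x+w,::-1],(400,450),interpolation=2)
cv2.imwrite("pics/e.png",f(w["frame"],140,120,120,135))
E
```

```text
False 18.4 [ 614.52900366 -204.92898788  103.50968068] 57.99999212495877 [-0.68439858 -0.38446668 -2.10274643] 24.83127272199953
```

View pics/e.png

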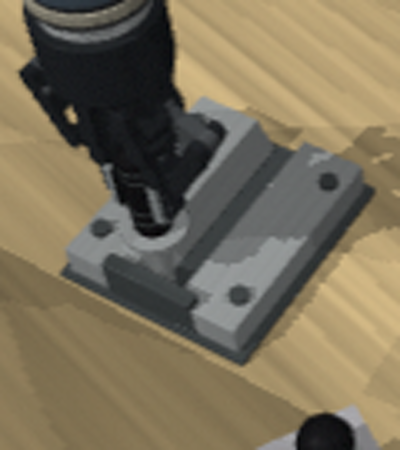

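```bash
python3 - <<'E'
from h import *
from station import r,planner,sensors,eyes
p=sensors.state()["position"]
r.movel((p[0],p[1],185),v=70);r.movel((482,27.3,185),v=150);r.pause(.4)
D={"s":sensors.state()};print(D["s"]["time"],D["s"]["position"],D["s"]["eef_rot"])
for n in("scene","wrist"): D[n]=eyes.snapshot(n)
pickle.dump(D,open("l.pkl","wb"))
f=lambda im,x,y,w,h:cv2.resize(im[y:y+h,x:x+w,::-1],(400,450),interpolation=2)
cv2.imwrite("pics/l.png",np.hstack([f(D["scene"]["frame"],270,170,80,90),f(D["wrist"]["frame"],210,140,140,150)]))
E
```

```text
22.1 [482.03944597  27.18824695 184.97434172] [3.14158792e+00 2.98114364e-06 2.79801843e-01]
```

View pics/l.png

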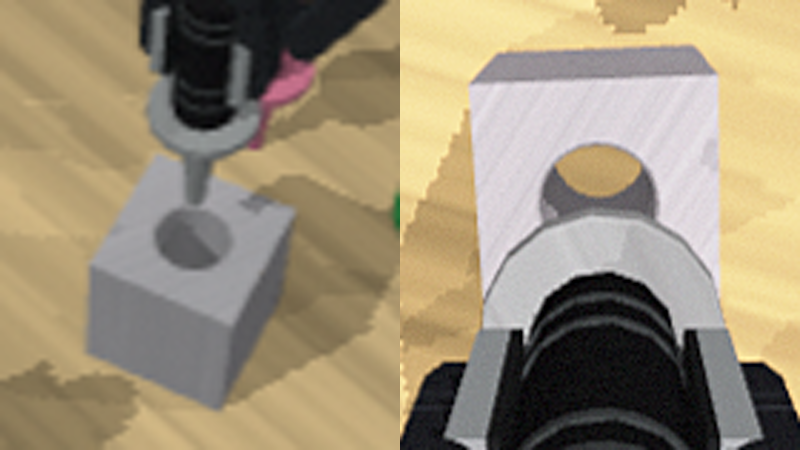

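This matches the picture taken just after extraction: tip at (309,210), hole at (309,218). I'll insert it now.

```bash
python3 - <<'E'
from h import *
from station import r,planner,sensors,eyes
h1=r.movel((482,27.3,108),v=60,contact_N=10);s=sensors.state();print(h1,s["position"],s["force"])
if not h1:
    h2=r.movel((482,27.3,101.5),v=15,contact_N=6);r.pause(.2)
    s=sensors.state();print(h2,s["time"],s["position"],s["force"])
    if s["position"][2]<105.5:
        r.let_go();r.pause(.3);p=sensors.state()["position"]
        r.movel((p[0],p[1],235),v=100);r.pause(.4)
        D={"s":sensors.state()};print(D["s"]["time"],D["s"]["position"],D["s"]["gripper_width"])
        for n in("scene","top","wrist"): D[n]=eyes.snapshot(n)
        pickle.dump(D,open("m.pkl","wb"))
        f=lambda im,x,y,w,h:cv2.resize(im[y:y+h,x:x+w,::-1],(400,450),interpolation=2)
        cv2.imwrite("pics/z.png",np.hstack([f(D["scene"]["frame"],260,160,80,90),f(D["wrist"]["frame"],210,130,140,158)]))
E
```

```text
False [482.28949812  27.26690292 108.35764396] [ 0.20232197  0.48692738 -2.31782271]
True 24.2167 [482.22146035  27.30180305 103.16151864] [-0.60375098  0.25495145  5.50769713]
27.0083 [481.3977005   27.43473136 234.83957798] 85.56501716405485
```

```bash
ls pics/z.png
```

```text
pics/z.png
```

View pics/z.png

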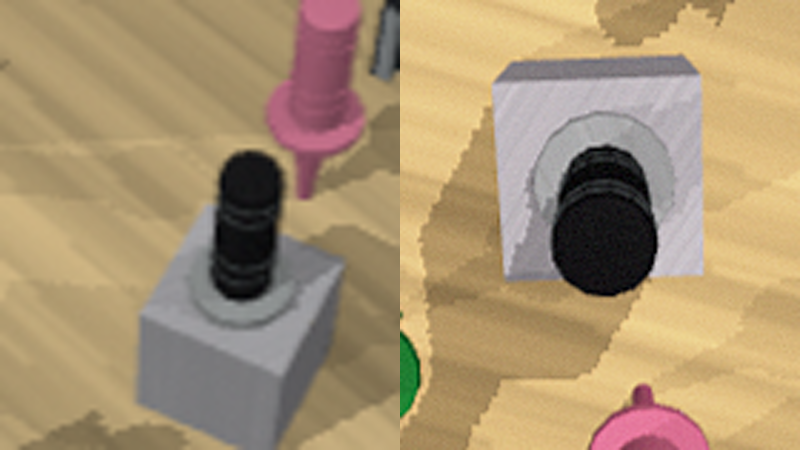

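```bash
python3 - <<'E'
from h import *
from station import r
d=pickle.load(open("m.pkl","rb"));s=d["s"]
# handle top-face centres
print(tri([ray(d["scene"],(260+250*.2,160+168*.2)),ray(d["wrist"],(210+605*.35-140,130+242*.351),s)]))
r.job_done()
E
```

```text
(array([485.79550478,  27.11578407, 151.64734055]), [np.float64(1.056016543585579), np.float64(1.0560165435855293)])
the job is handed in; nothing more can be done
```

I took the black stylus from its holder and set its tip about 15 mm deep at the open end of the joint. I guided it about 125 mm to 12 mm short of the stop, at a mean of 25 mm/s with no unexpected contact. Then I lifted it straight out, put it back in its own block, let go, backed off and handed the job in at about 27 s.

**Last checks:**
- **Height on re-seating:** the stylus touched down at TCP z = 103.2 mm, the same height at which I had gripped it.
- **Pictures after release:** they show it upright with the flange flat on the block and the gripper clear above.
- **Check that disagreed:** a last triangulation from hand-read pixels put the handle's top about 6 mm high (151.6 mm against 146) and 2 to 4 mm off in x. The two views missed each other by about 1 mm each. I took this as pixel-reading and calibration error, because the touch-down height and the pictures showed it fully seated. I did not measure it again before handing in.

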